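# Unclip a battery pack and hang it on a keeper peg

### The job

First switch the charging cradle off by pushing its red-knobbed toggle lever right over, away from the robot. Then pinch the pack's two red side buttons together to unlatch it, lift it out of the cradle, and hang it by the eye at its top on the stand's steel peg, pushed in past the orange gravity keeper so that the keeper drops down again behind it and bars the way off. Let go so that the pack hangs still, and leave the tape roll, the purple parts box and the screwdriver where they are.

Things in the scene. Friction and masses are not known exactly. Their poses are not given: they have to be found in the camera images.
- cradle: Fixed white charging cradle on a grey plate, left or right of the bench centre, yaw up to 0.35 rad. Origin: at bench level under the pocket's centre; z up, front to its -x. Plate 110 (x) x 210 mm (y -70 to +140), 8 thick. Pocket walls: top 46 mm above the bench, 51 (x) x 84 mm (y) outside. Lips at its y ends sit over the pack's barbs and latch it. The toggle lever stands at y = +105 mm.
- switch (a joint): Toggle lever of the cradle, rad: 0 leaning to the cradle's -x (on), 1.0 leaning fully to its +x (off). It starts at 0 to 0.15 and stays where it is left; about 1.5 N at the knob moves it. Pivot axis along the cradle's y, at x 0, y +105 mm, 30 mm above the bench.
- switch_tip (a point): Centre of the red ball knob (26 mm diameter) at the end of the 60 mm lever (steel stem, 10 mm diameter), 83 mm above the bench at either end of its swing and 90 mm half-way.
- pack_grip (a point): Middle of the battery pack between its red buttons, 76 mm above its underside (84 above the bench at the start). Dark block with yellow panel, 28 (x) x 52 (y) x 88 (z) mm, 0.25 to 0.4 kg, upright in the cradle, axes parallel to the cradle's. Buttons on its two y sides, 14 (x) x 24 (z) mm, centred at this height: 66 mm over both, 52 pressed flush. It can be carried by this pinch.
- pack_eye (a point): Centre of the pack's eye: an opening 26 (y) x 24 (z) mm through a yellow loop 7 mm thick (x) on top of the pack, 24 mm above pack_grip, in the middle. The loop's top edge is 17 mm above this point. Axes as the pack's: z up; the opening runs along x (the pack is alike both ways round).
- tab_a (a joint): Travel of the button on the pack's +y side, m: 0 out, 0.007 pressed flush with the pack's side (stop at 0.008); spring 3 N at rest, 6.5 N flush. While both are flush the barbs low on the pack are drawn in and it lifts freely; let go, they spring out.
- tab_b (a joint): The same for the button on the pack's -y side.
- stand: Fixed peg stand on the other side of the bench, yaw up to 0.35 rad: steel foot 160 x 110 x 12 mm, aluminium post 30 mm wide, top 210 mm above the bench, front face at x = +30 mm. Origin at bench level under the peg; z up. Round steel peg, 8 mm diameter, axis 200 mm above the bench, runs level from the post along -x at y = 0. The pack hangs with its eye centre at 192 mm.
- peg_tip (a point): Free end of the peg, on its axis, x = -44 mm in the stand's frame.
- keeper (a joint): Orange flap 14 mm wide, 3 thick, hinged under the peg 7 mm behind its tip (stand x = -37 mm), reaching 26 mm below the peg. Rad: 0 hanging, 1.5 folded up along the peg. It swings only towards the post: the pack's eye slid on folds it up and passes; it falls back to 0 in front of the pack once the eye centre is at x = 0 or nearer the post (at most +15 mm), and bars the way back.
- tape: Bystander: yellow tape roll lying flat, 100 mm diameter, 45 mm high; origin under its centre.
- parts_box: Bystander: purple open parts box 85 x 120 x 32 mm; origin under its centre.
- driver: Bystander: screwdriver 170 mm long lying along its x; origin under its middle.

How it is judged:
On the way, in this order (a step that is already met when the one before it is completed fails the run):
1. the cradle's lever is pushed right over (off) (value of joint switch above 0.85 rad), for 0.1 s.
2. both side buttons are pinched in with the pack still in the cradle (value of joint each of tab_a, tab_b above 0.005 m and z of pack_grip in the frame of cradle below 0.095 m), for 0.1 s.
3. the pack is lifted clear of the cradle (z of pack_grip in the frame of cradle above 0.13 m), for 0.1 s.
4. the keeper is lifted by the eye going over the peg (value of joint keeper above 0.5 rad and y of pack_eye in the frame of stand between -0.013 and 0.013 m and z of pack_eye in the frame of stand between 0.18 and 0.212 m and x of pack_eye in the frame of stand between -0.06 and 0.018 m), for 0.05 s.
At the end, for the whole second after the job is handed in: Pack hangs still by its eye on the peg between keeper and post, upright within 0.25 rad, eye centre within 12 mm sideways of the peg, 184 to 199 mm above the bench; keeper hangs in front of it (under 0.2 rad); both buttons out; lever still off (over 0.85 rad) (x of pack_eye in the frame of stand between -0.022 and 0.018 m and y of pack_eye in the frame of stand between -0.012 and 0.012 m and z of pack_eye in the frame of stand between 0.184 and 0.199 m and value of joint keeper below 0.2 rad and angle between pack_grip's own z axis and vertical below 0.25 rad and value of joint switch above 0.85 rad and value of joint each of tab_a, tab_b below 0.002 m and velocity of joint keeper below 0.5 rad/s and linear speed of pack below 0.03 m/s and angular speed of pack below 0.3 rad/s); the robot touches nothing.
It fails at once if the pack is pulled out while the charger is still on (value of joint switch below 0.7 rad and distance of pack_grip from where it was at the start of the episode above 0.02 m).
It fails at once if the tape, the parts box or the screwdriver is displaced by more than 40 mm (distance of any of tape, parts_box, driver from where it was at the start of the episode above 0.04 m).
It also fails if it takes over 64 s, if anything falls off the work surface, if the arm or the gripper's body presses on something with over 40 N, if the wrist force passes 120 N, or if a joint passes its speed limit or range.

### The arm

A 6-joint arm with a two-finger parallel gripper is mounted at the origin on the work surface. World frame = base frame: x ahead of the robot, y to its left, z up, the work surface at z = 0. Lengths are in m, angles in rad, forces in N, time in s.
With the tool pointing down it reaches from about 0.35 to 0.975 m from the base axis. Payload 4.9 kg.
Tool frame: the origin (TCP) lies between the finger pads; the fingertips stand 25 mm ahead of it and the grasp point (between the pads) lies 6 mm ahead of it; z points along the fingers, y is the line along which they close (so a half turn about z gives the same grasp; the last joint's range is limited). The gripper opens to 85 mm and grips with 20 to 120 N. Pads are 22 mm wide; open, the fingers measure 114 mm over their backs; the gripper's body (76 mm by 85 mm) begins 54 mm behind the grasp point. The pads swing forward as they close: fully open they stand 13 mm farther back than shut.
Start: joints at [1.154, 0.053, 1.613, -0, 1.476, -0.119], TCP at [0.183, 0.597, 0.256] pointing down, gripper open.
Joint ranges: [-3.01, 3.01], [-1.01, 2.22], [0.06, 2.58], [-1.02, 4.17], [0.09, 2.62], [-3.14, 3.14]. Speed limits (rad/s): [2.57, 2.57, 3.14, 3.14, 3.14, 3.14].

### API

Orientations are given as a unit quaternion [w, x, y, z].
In Python, from plant import manip gives the robot as it stands.
- The arm moves only by the shell command python3 -m inch 'ROWS'. ROWS is JSON, a list of rows, each a list of 3 entries, a list of its own where there are three numbers: the shift along the tool's x, y, z in m, then the turn, a rotation vector about the tool's x, y, z in rad, then the opening, from 0 (shut) to 1 (fully open). A call has 1 to 8 rows; each row shifts and turns the commanded pose from where the row before left it, along the tool's axes as they then stand; what a row does not reach is not made up. A row lasts 1/10 s, in which the tool goes at most 50 mm and 8.59 degrees, less where a joint would pass 70% of its speed; a pose out of reach is approached as far as the arm can. A call with a gripper value outside its range is refused whole. The fingers move at their own pace and stop on an object; the grip force is fixed at half the most. Time passes only in rows, so rows that do not move let the fingers close. It gives the time, the measured TCP pose, the force, the opening and the grip force at its end, in the units of the state.
- manip.state(): the state, without advancing time (a new reading comes with each control period).
- manip.grab_frame(name): name is "side" or "top"; returns (picture, depth): 384x512x3 uint8, red, green, blue; 384x512 float32, m along the optical axis (not along the pixel's ray), 0 where there is no reading.
- manip.camera_params(name): a dict with "camera_matrix" (3x3 intrinsics, pixels), "rvec" (rotation vector, rad) and "tvec" (3), from world to camera coordinates, as OpenCV has them. Camera axes: x right, y down, z forward; pixel columns grow to the right and rows downward; lengths in m; the calibration is good to about 2 mm. A picture is of the moment at which its call begins. camera_params takes no time and is no camera call.
- manip.job_done(): hands the job in; it is judged then, once.
Trained networks look in the newest picture that a camera, given by its name, has taken for a name from the list of things; names that differ only in an ending like _2 or _b are one class to them, and where a whole thing is asked for, a point or a joint stands for the part that bears it (a point fixed in the world has none). Each returns a list of dicts, best first, with "score" (0 to 1); they miss things now and then, are a little off and sometimes report something else, mostly with a low value. They report only what shows in the picture. A call takes as long as a camera call.
- manip.look_for(camera, label): "point" ([x, y, z] in m, in world coordinates, good to about 4 mm: the middle of the surface that is visible of it).
The state is a dict: "time": time; "joint_pos": joint angles; "joint_vel": joint speeds; "joint_efforts": joint torques, N m; "tool_pos": TCP position; "tool_rot": TCP orientation; "contact_force": force on the tool from outside, world axes, zero at the start; "ft_torque": the same for the moment, N m; "gripper_width": opening from 0.0 (shut) to 1.0 (fully open); "grasp_force": force on a finger pad.
Only numpy, scipy, OpenCV 4.12 (cv2) and the standard library are available. Lean on these libraries where they do the work, as an engineer would, in place of code of your own. Each camera call takes 0.05 s, during which the arm holds its last target. There are 200 camera calls.

## Working session

There is one attempt and no reset: what is moved stays moved. The work goes in short steps, Python scripts to look and compute and a shell command to move; the robot and the scene stay as the last step left them, time stands still between calls to the robot, and variables do not carry over. Pictures are saved under pics/ and viewed, at most 10 in all, crops included, and the job is handed in when it is done.

```bash
mkdir -p pics && ls
cat > h.py <<'E'
from plant import manip
import numpy as np, cv2
from scipy.spatial.transform import Rotation as R
def cam(n):
    p=manip.camera_params(n); K=np.array(p["camera_matrix"],float); Rm=cv2.Rodrigues(np.array(p["rvec"],float))[0]; return K,Rm,np.array(p["tvec"],float).ravel()
def cloud(n):
    im,d=manip.grab_frame(n); K,Rm,t=cam(n)
    v,u=np.mgrid[:d.shape[0],:d.shape[1]]
    c=np.stack([(u-K[0,2])/K[0,0]*d,(v-K[1,2])/K[1,1]*d,d],-1)
    w=(c-t)@Rm
    w[d==0]=np.nan
    return im,w
def proj(n,P):
    K,Rm,t=cam(n); c=np.atleast_2d(P)@Rm.T+t; q=c@K.T; return q[:,:2]/q[:,2:]
def tool():
    s=manip.state(); q=s["tool_rot"]; return np.array(s["tool_pos"]),R.from_quat([q[1],q[2],q[3],q[0]])
def save(name,im): cv2.imwrite(name,cv2.cvtColor(im,cv2.COLOR_RGB2BGR))
E
python3 - <<'E'
from h import *
p,r=tool(); print(p,r.as_matrix().round(3))
for n in ("side","top"):
    im,w=cloud(n); save(f"pics/{n}0.png",im); np.save(f"{n}0.npy",w)
    K,Rm,t=cam(n); print(n,"cam at",(-t@Rm).round(3),"dir",Rm[2].round(2))
    for l in ("cradle","switch_tip","pack_grip","pack_eye","tab_a","stand","peg_tip","keeper","tape","parts_box","driver"):
        print(n,l,[(np.round(x["point"],3).tolist(),round(x["score"],2)) for x in manip.look_for(n,l)][:3])
E
```

```text
pics
[0.1831558  0.59694634 0.25504788] [[-0.956  0.293 -0.001]
 [ 0.293  0.956 -0.002]
 [ 0.    -0.002 -1.   ]]
side cam at [ 0.052 -0.667  0.674] dir [ 0.49  0.7  -0.52]
side cradle [([0.53, -0.134, 0.009], 0.63)]
side switch_tip [([0.527, -0.044, 0.088], 0.47)]
side pack_grip [([0.552, -0.152, 0.092], 0.81), ([0.42, 0.002, 0.02], 0.32), ([0.779, 0.02, 0.024], 0.22)]
side pack_eye [([0.554, -0.151, 0.091], 0.64)]
side tab_a []
side stand [([0.607, 0.181, 0.014], 0.95), ([0.78, 0.021, 0.025], 0.73)]
side peg_tip [([0.615, 0.186, 0.01], 0.97), ([0.357, 0.27, 0.011], 0.21)]
side keeper []
side tape [([0.78, 0.019, 0.025], 0.67)]
side parts_box [([0.359, 0.267, 0.009], 0.83)]
side driver [([0.419, 0.002, 0.02], 0.8)]
top cam at [0.463 0.057 0.95 ] dir [ 0.15 -0.02 -0.99]
top cradle [([0.549, -0.102, 0.006], 0.86), ([0.79, 0.029, 0.044], 0.58)]
top switch_tip []
top pack_grip [([0.556, -0.137, 0.097], 0.92)]
top pack_eye [([0.559, -0.136, 0.095], 0.69), ([0.521, -0.036, 0.092], 0.57)]
top tab_a []
top stand [([0.586, 0.196, 0.009], 0.7)]
top peg_tip [([0.582, 0.19, 0.01], 0.58)]
top keeper []
top tape [([0.788, 0.029, 0.046], 0.61), ([0.522, -0.039, 0.093], 0.17)]
top parts_box [([0.352, 0.26, 0.002], 0.96), ([0.555, -0.137, 0.096], 0.4)]
top driver [([0.42, 0.012, 0.024], 0.97)]
```

```bash
python3 -c "
import cv2,numpy as np
a=cv2.imread('pics/side0.png');b=cv2.imread('pics/top0.png')
cv2.imwrite('pics/both0.png',cv2.resize(np.vstack([a,b]),(800,1200))[:, :]) "
```

```text
(no output)
```

View pics/side0.png

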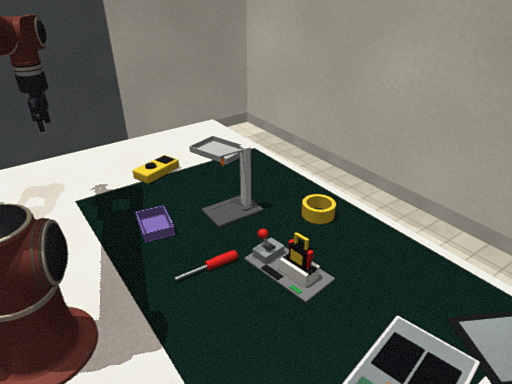

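View pics/top0.png

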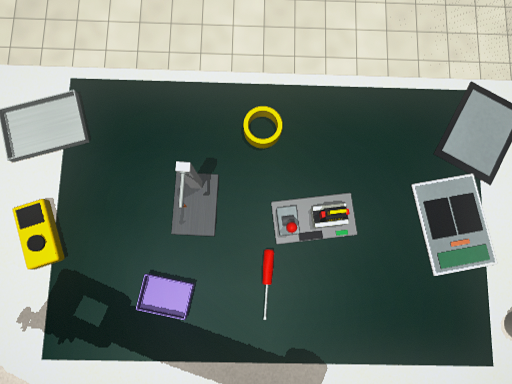

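The side view shows the cradle, with its red knob at (263,233) and the pack at (300,258). The stand post is at (246,180), and its peg points left to the orange keeper near (225,158). In the top view the knob is at (291,227), the pack at (330,215), the post top at (183,167), and the peg runs down to about (183,207). Next I'll fit poses from depth.

Run:
```python
from h import *
w=np.load("top0.npy"); s=np.load("side0.npy")
def sel(w,c,rad,z0,z1): 
    return w[(np.hypot(w[...,0]-c[0],w[...,1]-c[1])<rad)&(w[...,2]>z0)&(w[...,2]<z1)]
def rect(n,P):
    r=cv2.minAreaRect((P[:,:2]*1000).astype(np.float32)); print(n,len(P),"c",np.round(r[0],1),"size",np.round(r[1],1),"ang",round(r[2],2),"zmed",P[:,2].mean().round(4))
c=(0.55,-0.10)
for nm,W in(("top",w),("side",s)):
    print(nm)
    rect("plate",sel(W,c,.14,.004,.013)); rect("pocket",sel(W,(.555,-.14),.06,.040,.050)); rect("packtop",sel(W,(.555,-.14),.06,.090,.101)); rect("loop",sel(W,(.555,-.14),.06,.105,.135))
    rect("knob",sel(W,(.525,-.04),.03,.075,.12))
    rect("foot",sel(W,(.60,.19),.14,.008,.016)); rect("posttop",sel(W,(.64,.21),.12,.203,.220)); rect("peg",sel(W,(.58,.21),.12,.190,.220)); rect("kp",sel(W,(.58,.21),.12,.165,.188))
    P=sel(W,(.60,.2),.15,.15,.25); print(np.round(P[np.argsort(P[:,0])][::max(1,len(P)//25)],3).tolist())
```

```text
top
plate 2450 c [549.1 -99. ] size [274.8 269.2] ang 15.91 zmed 0.0079
pocket 343 c [ 559.4 -140.2] size [51.  84.6] ang 8.09 zmed 0.0459
packtop 236 c [ 559.4 -140.7] size [28.  66.2] ang 8.11 zmed 0.0959
loop 64 c [ 559.6 -140.8] size [ 7.  38.7] ang 8.12 zmed 0.1231
knob 98 c [524.7 -39.2] size [23.6 23.5] ang 0.83 zmed 0.095
foot 2256 c [584.2 194.7] size [118.8 160. ] ang 88.38 zmed 0.0125
posttop 251 c [598.4 198.5] size [30.  92.8] ang 88.13 zmed 0.2081
peg 326 c [598.5 199.1] size [30.1 92.9] ang 87.03 zmed 0.2062
kp 40 c [601.1 201. ] size [28.5 88.1] ang 82.0 zmed 0.1755
[[0.552, 0.199, 0.203], [0.557, 0.196, 0.2], [0.56, 0.196, 0.203], [0.568, 0.2, 0.204], [0.576, 0.2, 0.205], [0.585, 0.201, 0.204], [0.591, 0.195, 0.202], [0.6, 0.195, 0.203], [0.608, 0.2, 0.203], [0.616, 0.198, 0.205], [0.621, 0.198, 0.207], [0.624, 0.191, 0.187], [0.624, 0.195, 0.165], [0.625, 0.188, 0.194], [0.625, 0.211, 0.159], [0.626, 0.183, 0.157], [0.627, 0.183, 0.211], [0.629, 0.183, 0.175], [0.631, 0.204, 0.211], [0.633, 0.182, 0.206], [0.634, 0.188, 0.209], [0.636, 0.182, 0.165], [0.637, 0.19, 0
[... 575 characters left out ...]
31.5] ang 5.32 zmed 0.203
kp 93 c [601.8 199.3] size [30.9 90.9] ang 80.22 zmed 0.1773
[[0.551, 0.196, 0.2], [0.556, 0.196, 0.193], [0.558, 0.203, 0.193], [0.565, 0.193, 0.204], [0.578, 0.197, 0.205], [0.59, 0.195, 0.206], [0.605, 0.193, 0.199], [0.619, 0.193, 0.199], [0.623, 0.183, 0.204], [0.624, 0.185, 0.178], [0.625, 0.18, 0.195], [0.625, 0.207, 0.175], [0.625, 0.209, 0.152], [0.626, 0.198, 0.159], [0.626, 0.204, 0.166], [0.627, 0.193, 0.209], [0.627, 0.211, 0.17], [0.629, 0.182, 0.158], [0.63, 0.203, 0.211], [0.632, 0.181, 0.161], [0.634, 0.203, 0.21], [0.636, 0.201, 0.21], [0.637, 0.183, 0.188], [0.639, 0.196, 0.211], [0.641, 0.184, 0.164], [0.643, 0.181, 0.209], [0.645, 0.184, 0.163]]
```

```bash
cat >> h.py <<'E'
C=np.array([.5595,-.1415]); CY=np.deg2rad(8.1)
def fr(c,yaw,x,y,z): return np.array([c[0]+x*np.cos(yaw)-y*np.sin(yaw),c[1]+x*np.sin(yaw)+y*np.cos(yaw),z])
def go(target,yaw):
    "shift in present tool axes, and turn about tool z so that tool y lies along yaw+90deg"
    p,r=tool(); M=r.as_matrix()
    ty=np.arctan2(M[1,1],M[0,1]); d=(yaw+np.pi/2-ty+np.pi/2)%np.pi-np.pi/2
    goal=R.from_euler('z',d)*r
    M2=goal.as_matrix(); y=M2[:,1]*[1,1,0]; y/=np.linalg.norm(y); x=np.cross(y,[0,0,-1]); G=R.from_matrix(np.stack([x,y,[0,0,-1]],1))
    print("tcp",p.round(4),"shift now axes mm",(r.inv().apply(target-p)*1000).round(1),"in final axes",(G.inv().apply(target-p)*1000).round(1),"rotvec",(r.inv()*G).as_rotvec().round(4))
E
python3 - <<'E'
from h import *
for nm in("top","side"):
    W=np.load(nm+"0.npy").reshape(-1,3); W=W[~np.isnan(W[:,0])]
    m=lambda x0,x1,y0,y1,z0,z1: W[(W[:,0]>x0)&(W[:,0]<x1)&(W[:,1]>y0)&(W[:,1]<y1)&(W[:,2]>z0)&(W[:,2]<z1)]
    P=m(.545,.62,.18,.22,.195,.21); f=np.polyfit(P[:,0],P[:,1],1); print(nm,"peg",len(P),f, "y at .58",np.polyval(f,.58),"xmin",np.sort(P[:,0])[:4])
    P=m(.615,.635,.188,.208,.06,.19); f=np.polyfit(P[:,1],P[:,0],1); print("front",len(P),-f[0],np.polyval(f,.197),P[:,2].min())
    P=m(.628,.66,.17,.186,.05,.205); f=np.polyfit(P[:,0],P[:,1],1); print("side",len(P),f[0],np.polyval(f,.64))
    P=m(.48,.69,.13,.26,.010,.0145); r=cv2.minAreaRect((P[:,:2]*1000).astype(np.float32)); print(r)
    P=m(.62,.68,.17,.23,.207,.22); r=cv2.minAreaRect((P[:,:2]*1000).astype(np.float32)); print(r)
go(fr(C,CY,-65,105,0)*0+fr(C,CY,-.070,.105,.24),CY); go(fr(C,CY,-.070,.105,.098),CY)
E
```

```text
top peg 137 [-0.02906645  0.21520474] y at .58 0.19834619479241014 xmin [0.55203919 0.55215913 0.55224931 0.55395586]
front 75 -0.030646392175465248 0.6244365289568904 0.06765351979979817
side 64 -0.018035329754511206 0.18248699720648362
((583.927978515625, 198.73165893554688), (109.71582794189453, 159.6776885986328), 88.73180389404297)
((633.2227172851562, 197.57054138183594), (29.493505477905273, 23.91436767578125), 84.56484985351562)
side peg 64 [-0.04643973  0.22196888] y at .58 0.19503383085018375 xmin [0.55071102 0.55179068 0.55270119 0.55360852]
front 134 -0.0366006465660075 0.6251313648365229 0.06151936341899883
side 210 0.008350050905061194 0.18176999709499897
((583.78759765625, 195.6234588623047), (116.45082092285156, 160.73577880859375), 88.69245910644531)
((633.9508666992188, 194.70004272460938), (20.12459945678711, 30.566274642944336), 0.6272848844528198)
tcp [0.1834 0.5975 0.2563] shift now axes mm [-468.4 -530.8   16.3] in final axes [-198.2 -679.6   16.3] rotvec [-0.      0.     -0.4392]
tcp [0.1834 0.5975 0.2563] shift now axes mm [-468.4 -530.8  158.3] in final axes [-198.2 -679.6  158.3] rotvec [-0.      0.     -0.4392]
```

```bash
for i in 1 2; do python3 -m inch '[[[-0.029,-0.033,0],[0,0,0],0],[[-0.029,-0.033,0],[0,0,0],0],[[-0.029,-0.033,0],[0,0,0],0],[[-0.029,-0.033,0],[0,0,0],0],[[-0.029,-0.033,0],[0,0,0],0],[[-0.029,-0.033,0],[0,0,0],0],[[-0.029,-0.033,0],[0,0,0],0],[[-0.029,-0.033,0],[0,0,0],0]]'; done; python3 -m inch '[[[0,0,0],[0,0,-0.146],0],[[0,0,0],[0,0,-0.146],0],[[0,0,0],[0,0,-0.146],0],[[0,0,0],[0,0,0],0]]'; python3 -c "
from h import *
go(fr(C,CY,-.070,.105,.098),CY)"
```

```text
time: 2.0
tool_pos: [0.328, 0.2755, 0.2566]
tool_rot: [0.0, 0.148, 0.989, 0.0]
contact_force: [1.6, -0.2, 0.0]
gripper_width: -0.001
grasp_force: 0.0
time: 2.8
tool_pos: [0.4725, -0.0453, 0.2566]
tool_rot: [0.0, 0.149, 0.989, 0.0]
contact_force: [1.0, 0.5, 0.7]
gripper_width: -0.004
grasp_force: 0.0
time: 3.2
tool_pos: [0.472, -0.0436, 0.2564]
tool_rot: [0.0, -0.07, 0.998, -0.0]
contact_force: [-0.1, 1.4, -0.5]
gripper_width: 0.003
grasp_force: 0.0
tcp [ 0.472  -0.0436  0.2564] shift now axes mm [ -2.8  -4.2 158.4] in final axes [ -2.8  -4.2 158.4] rotvec [-0.      0.0001 -0.0019]
```

```bash
python3 -m inch '[[[-0.003,-0.004,0.04],[0,0,0],0],[[0,0,0.04],[0,0,0],0],[[0,0,0.04],[0,0,0],0],[[0,0,0.038],[0,0,0],0],[[0,0,0],[0,0,0],0]]'; python3 -m inch '[[[-0.010,0,0],[0,0,0],0],[[-0.010,0,0],[0,0,0],0],[[-0.010,0,0],[0,0,0],0],[[-0.010,0,0],[0,0,0],0],[[-0.010,0,0],[0,0,0],0],[[-0.010,0,0],[0,0,0],0],[[-0.008,0,0],[0,0,0],0],[[0,0,0],[0,0,0],0]]'
python3 - <<'E'
from h import *
go(fr(C,CY,.008,.105,.098),CY)
im,w=cloud("side"); save("pics/s1.png",cv2.resize(im[190:310,200:380],None,fx=4,fy=4))
E
```

```text
time: 3.7
tool_pos: [0.4711, -0.0457, 0.0925]
tool_rot: [-0.006, -0.069, 0.998, 0.002]
contact_force: [-0.5, -0.2, -0.7]
gripper_width: 0.002
grasp_force: 0.0
time: 4.5
tool_pos: [0.544, -0.0373, 0.0983]
tool_rot: [0.0, -0.07, 0.998, 0.0]
contact_force: [-0.0, 0.5, -0.8]
gripper_width: -0.001
grasp_force: 0.0
tcp [ 0.544  -0.0373  0.0983] shift now axes mm [-8.7 -0.3  0.3] in final axes [-8.7 -0.3  0.3] rotvec [ 0.0001  0.0007 -0.001 ]
```

View pics/s1.png

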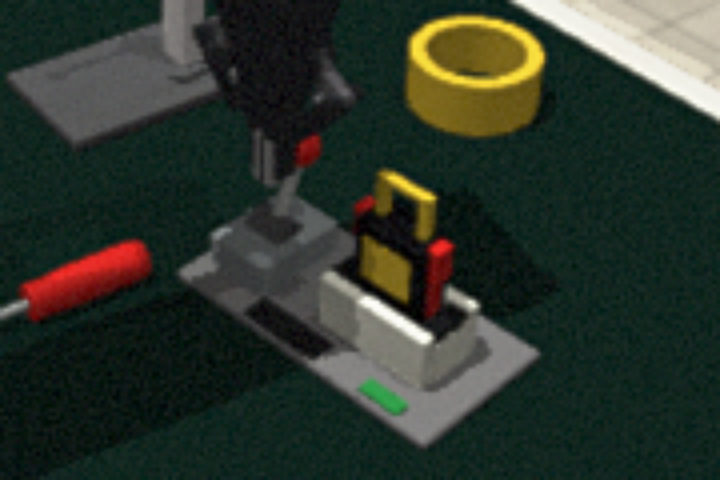

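The crop shows the fingers behind the knob at (308,150), and the lever is past upright. I'll keep going in small steps to the stop.

```bash
python3 -m inch '[[[-0.005,0,0],[0,0,0],0],[[-0.005,0,0],[0,0,0],0],[[0,0,0],[0,0,0],0]]'; python3 -m inch '[[[-0.003,0,0],[0,0,0],0],[[-0.002,0,0],[0,0,0],0],[[0,0,0],[0,0,0],0]]'
```

```text
time: 4.85
tool_pos: [0.5511, -0.0361, 0.0976]
tool_rot: [-0.003, -0.07, 0.998, 0.0]
contact_force: [-6.6, -0.3, 2.0]
gripper_width: 0.005
grasp_force: 3.4
time: 5.15
tool_pos: [0.5519, -0.036, 0.0974]
tool_rot: [-0.009, -0.07, 0.997, 0.0]
contact_force: [-23.7, -3.7, 15.6]
gripper_width: -0.0
grasp_force: 12.3
```

The lever is at its stop (24 N). I'll back off, rise, open and check the knob.

```bash
python3 -m inch '[[[0.015,0,0],[0,0,0],0],[[0.020,0,0],[0,0,0],0],[[0,0,-0.04],[0,0,0],1],[[0,0,-0.04],[0,0,0],1],[[0,0,-0.02],[0,0,0],1],[[0,-0.05,0],[0,0,0],1],[[-0.025,-0.045,0],[0,0,0],1],[[0,0,0],[0,0,0],1]]'
python3 - <<'E'
from h import *
im,w=cloud("side")
hsv=cv2.cvtColor(im,cv2.COLOR_RGB2HSV); red=((hsv[...,0]<6)|(hsv[...,0]>174))&(hsv[...,1]>150)&(hsv[...,2]>80)
def cr(P): d=P[:,:2]-C; return np.c_[d[:,0]*np.cos(CY)+d[:,1]*np.sin(CY),-d[:,0]*np.sin(CY)+d[:,1]*np.cos(CY),P[:,2]]
P=cr(w[red]); k=P[(abs(P[:,1]-.105)<.03)&(abs(P[:,0])<.06)&(P[:,2]>.06)]; print("knob",len(k),k.min(0),k.mean(0),k.max(0))
k=P[(abs(P[:,1])<.05)&(abs(P[:,0])<.03)&(P[:,2]>.06)]; print("tabs",len(k),k.min(0),k.mean(0),k.max(0))
go(fr(C,CY,0,0,.088),CY)
E
```

```text
time: 5.95
tool_pos: [0.5624, -0.1336, 0.1983]
tool_rot: [0.001, -0.068, 0.998, -0.001]
contact_force: [-0.7, 0.3, -0.1]
gripper_width: 0.991
grasp_force: 0.0
knob 82 [-0.05842677  0.07775395  0.07745801] [0.01794064 0.09855977 0.12485438] [0.03766246 0.11321864 0.51177335]
tabs 108 [-0.02889775 -0.04689021  0.06178274] [-0.00119654 -0.00878075  0.24683559] [0.02578038 0.04773034 0.49767254]
tcp [ 0.5612 -0.1317  0.1981] shift now axes mm [  3.1  -9.5 110.1] in final axes [  3.1  -9.5 110.1] rotvec [ 0.0001  0.0001 -0.0041]
```

```bash
python3 -m inch '[[[0.003,-0.0095,0],[0,0,-0.004],1],[[0,0,0.03],[0,0,0],1],[[0,0,0.03],[0,0,0],1],[[0,0,0.03],[0,0,0],1],[[0,0,0.02],[0,0,0],1],[[0,0,0],[0,0,0],1],[[0,0,0],[0,0,0],1]]'
python3 - <<'E'
from h import *
go(fr(C,CY,0,0,.088),CY)
im,w=cloud("side"); save("pics/s2.png",cv2.resize(im[190:310,220:370],None,fx=4,fy=4))
E
```

```text
time: 6.7
tool_pos: [0.5584, -0.1391, 0.0888]
tool_rot: [0.0, -0.072, 0.997, -0.0]
contact_force: [0.8, 0.6, 1.0]
gripper_width: 1.005
grasp_force: 0.0
tcp [ 0.5584 -0.1391  0.0888] shift now axes mm [-0.7 -2.6  0.8] in final axes [-0.7 -2.6  0.8] rotvec [-0.0001  0.0002  0.0037]
```

View pics/s2.png

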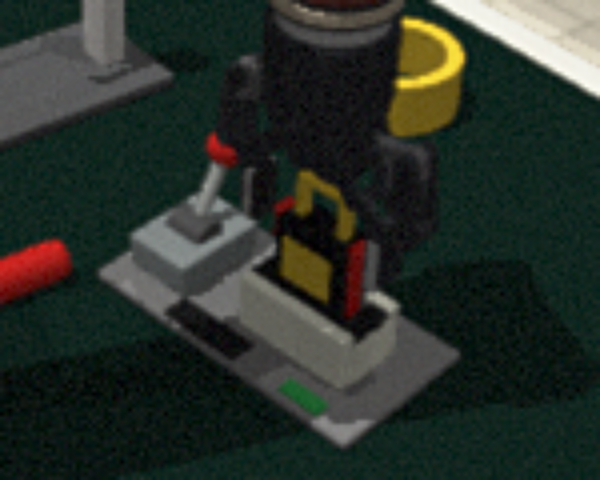

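The fingers straddle the pack, with pads beside both buttons at about (265,190) and (370,265), and the lever leans away at (218,150). I'll centre and pinch.

```bash
python3 -m inch '[[[-0.001,-0.0025,0],[0,0,0],1],[[0,0,0],[0,0,0],0],[[0,0,0],[0,0,0],0],[[0,0,0],[0,0,0],0],[[0,0,0],[0,0,0],0],[[0,0,0],[0,0,0],0],[[0,0,0],[0,0,0],0]]';python3 -m inch '[[[0,0,0],[0,0,0],0],[[0,0,0],[0,0,0],0],[[0,0,0],[0,0,0],0],[[0,0,0],[0,0,0],0]]'
```

```text
time: 7.45
tool_pos: [0.5613, -0.142, 0.0905]
tool_rot: [0.002, -0.072, 0.997, -0.0]
contact_force: [-0.4, 1.1, 7.0]
gripper_width: 0.597
grasp_force: 64.2
time: 7.85
tool_pos: [0.5613, -0.142, 0.0905]
tool_rot: [0.002, -0.072, 0.997, -0.0]
contact_force: [-0.5, 2.3, 7.0]
gripper_width: 0.6
grasp_force: 64.2
```

```bash
python3 -m inch '[[[0,0,-0.005],[0,0,0],0],[[0,0,-0.010],[0,0,0],0],[[0,0,-0.015],[0,0,0],0],[[0,0,-0.02],[0,0,0],0],[[0,0,-0.02],[0,0,0],0],[[0,0,-0.02],[0,0,0],0],[[0,0,0],[0,0,0],0],[[0,0,0],[0,0,0],0]]'
python3 - <<'E'
from h import *
S=np.array([.5948,.1965]); SY=-.025
print("over front"); go(fr(S,SY,-.12,0,.178),SY)
im,w=cloud("side"); save("pics/s3.png",cv2.resize(im[150:310,220:370],None,fx=3.5,fy=3.5))
E
```

```text
time: 8.65
tool_pos: [0.5598, -0.142, 0.1788]
tool_rot: [0.0, -0.072, 0.997, -0.0]
contact_force: [-0.4, -0.3, -4.0]
gripper_width: 0.596
grasp_force: 63.7
over front
tcp [ 0.5598 -0.142   0.1788] shift now axes mm [ 35.  350.1   0.6] in final axes [ 93.4 339.2   0.8] rotvec [-5.000e-04  1.000e-04  1.692e-01]
```

View pics/s3.png

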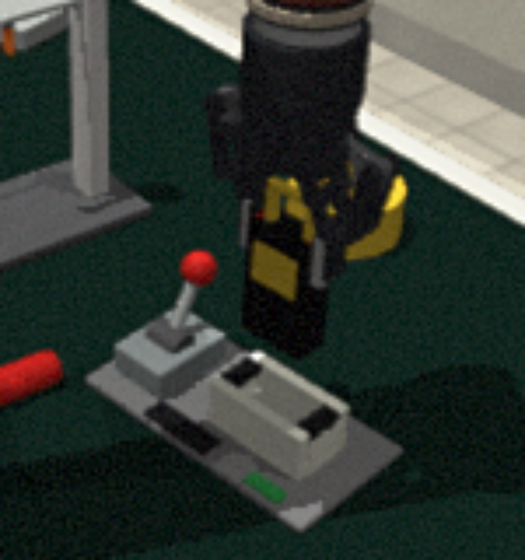

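The pack is out of the cradle and held at crop (290,260). The lever stays off at (198,268). I'll carry the pack back away from the knob, then across to in front of the peg.

```bash
python3 -m inch '[[[0,0,-0.005],[0,0,0.085],0],[[0,0,0],[0,0,0.084],0],[[0.03,0,0],[0,0,0],0],[[0.033,0,0],[0,0,0],0],[[0.03,0.02,0],[0,0,0],0],[[0,0.04,0],[0,0,0],0],[[0,0.04,0],[0,0,0],0],[[0,0.04,0],[0,0,0],0]]'; python3 -m inch '[[[0,0.04,0],[0,0,0],0],[[0,0.04,0],[0,0,0],0],[[0,0.04,0],[0,0,0],0],[[0,0.04,0],[0,0,0],0],[[0,0.025,0],[0,0,0],0],[[0,0.014,0],[0,0,0],0],[[0,0,0],[0,0,0],0],[[0,0,0],[0,0,0],0]]'
python3 - <<'E'
from h import *
S=np.array([.5948,.1965]); SY=-.025
go(fr(S,SY,-.12,0,.178),SY)
for n in("side","top"):
    im,w=cloud(n); np.save(n+"1.npy",w)
    if n=="side": save("pics/s4.png",cv2.resize(im[100:250,150:300],None,fx=4,fy=4))
    P=w.reshape(-1,3); P=P[~np.isnan(P[:,0])]
    hsv=cv2.cvtColor(im,cv2.COLOR_RGB2HSV); y=(abs(hsv[...,0].astype(int)-25)<7)&(hsv[...,1]>140)&(hsv[...,2]>70)
    Q=w[y]; Q=Q[(np.hypot(Q[:,0]-.475,Q[:,1]-.2)<.06)&(Q[:,2]>.1)]
    if len(Q)>5: print(n,"yellow",len(Q),Q.min(0).round(4),Q.mean(0).round(4),Q.max(0).round(4))
E
```

```text
time: 9.5
tool_pos: [0.4689, 0.0016, 0.1816]
tool_rot: [-0.001, 0.013, 1.0, 0.0]
contact_force: [0.4, -0.1, -3.1]
gripper_width: 0.599
grasp_force: 63.7
time: 10.3
tool_pos: [0.475, 0.1986, 0.1824]
tool_rot: [-0.001, 0.012, 1.0, -0.001]
contact_force: [0.2, -0.5, -2.9]
gripper_width: 0.603
grasp_force: 63.8
tcp [0.475  0.1986 0.1824] shift now axes mm [0.1 0.9 4.4] in final axes [0.2 0.9 4.4] rotvec [-0.0014 -0.0017  0.0001]
side yellow 77 [0.4585 0.1793 0.1453] [0.4635 0.2022 0.1719] [0.4766 0.2214 0.2163]
```

View pics/s4.png

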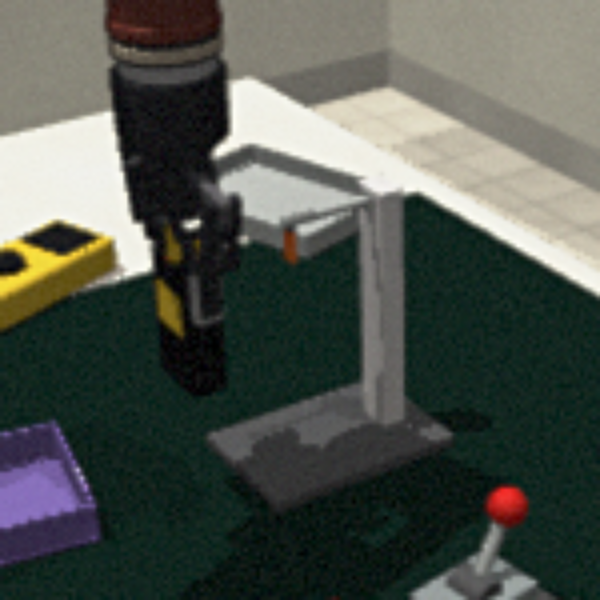

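The pack hangs level in front of the peg, at crop (190,290). The keeper is at (290,245), and depth puts the loop top at 0.216, so the eye is at 0.199. I'll lower 4 mm and slide on.

```bash
python3 -m inch '[[[0,0.0005,0.0042],[0,0,0],0],[[-0.02,0,0],[0,0,0],0],[[-0.02,0,0],[0,0,0],0],[[-0.015,0,0],[0,0,0],0],[[-0.010,0,0],[0,0,0],0],[[-0.008,0,0],[0,0,0],0],[[0,0,0],[0,0,0],0]]';  python3 - <<'E'
from h import *
S=np.array([.5948,.1965]); SY=-.025
go(fr(S,SY,.007,0,.178),SY)
im,w=cloud("side"); save("pics/s5.png",cv2.resize(im[120:220,190:290],None,fx=6,fy=6))
E
```

```text
time: 11.1
tool_pos: [0.5489, 0.1976, 0.179]
tool_rot: [-0.0, 0.013, 1.0, -0.0]
contact_force: [-0.3, -0.7, -2.8]
gripper_width: 0.599
grasp_force: 63.8
tcp [0.5489 0.1976 0.179 ] shift now axes mm [-52.9   0.    1. ] in final axes [-52.9   0.    1. ] rotvec [-0.0001 -0.0001 -0.0006]
```

View pics/s5.png

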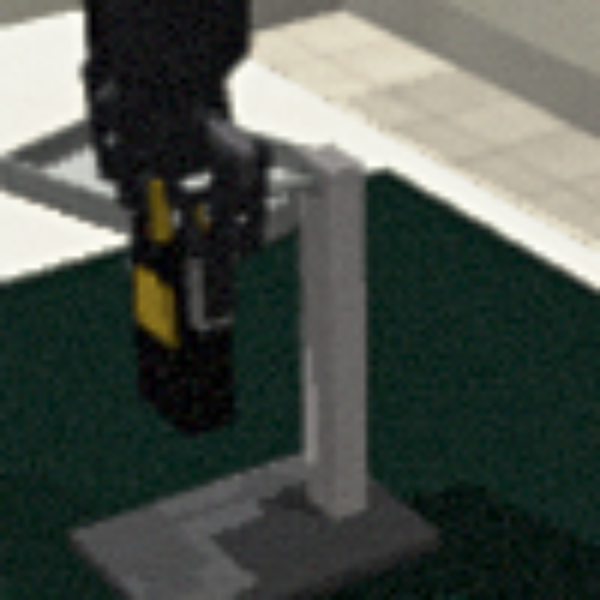

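No contact force. The peg end shows in the loop opening at about (195,183). I'll continue.

```bash
python3 -m inch '[[[-0.008,0,0.001],[0,0,0],0],[[-0.008,0,0],[0,0,0],0],[[-0.007,0,0],[0,0,0],0],[[-0.007,0,0],[0,0,0],0],[[0,0,0],[0,0,0],0]]';  python3 -m inch '[[[-0.007,0,0],[0,0,0],0],[[-0.007,0,0],[0,0,0],0],[[-0.006,0,0],[0,0,0],0],[[-0.003,0,0],[0,0,0],0],[[0,0,0],[0,0,0],0],[[0,0,0],[0,0,0],0]]';python3 - <<'E'
from h import *
S=np.array([.5948,.1965]); SY=-.025
go(fr(S,SY,.007,0,.178),SY)
im,w=cloud("side"); save("pics/s6.png",cv2.resize(im[120:220,190:290],None,fx=6,fy=6))
E
```

```text
time: 11.65
tool_pos: [0.5793, 0.1972, 0.1782]
tool_rot: [0.0, 0.013, 1.0, 0.0]
contact_force: [-0.5, -0.2, -2.5]
gripper_width: 0.604
grasp_force: 63.8
time: 12.25
tool_pos: [0.6013, 0.1968, 0.178]
tool_rot: [-0.0, 0.012, 1.0, -0.0]
contact_force: [-0.7, -0.6, -2.7]
gripper_width: 0.601
grasp_force: 63.8
tcp [0.6013 0.1968 0.178 ] shift now axes mm [-0.5 -0.4  0. ] in final axes [-0.5 -0.4  0. ] rotvec [-0.0001 -0.0003  0.0002]
```

View pics/s6.png

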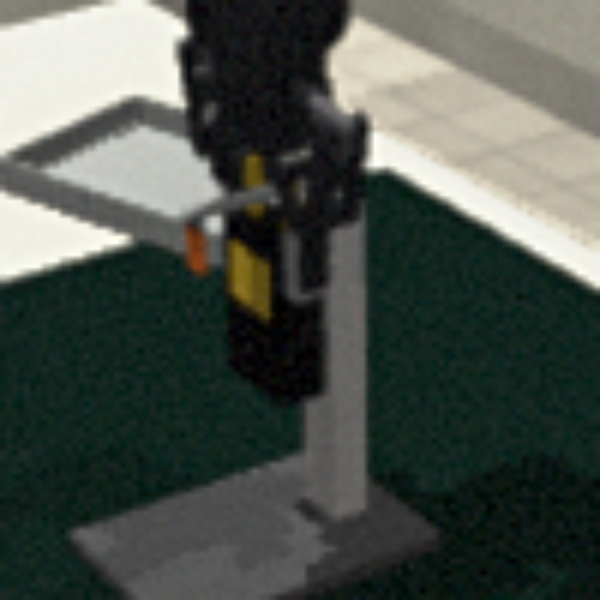

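The peg passes through the eye and the keeper has dropped in front of the pack at (197,250). I'll lower until the peg takes the weight.

```bash
python3 -m inch '[[[0,0,0.0015],[0,0,0],0],[[0,0,0.001],[0,0,0],0],[[0,0,0],[0,0,0],0]]'; python3 -m inch '[[[0,0,0.001],[0,0,0],0],[[0,0,0],[0,0,0],0]]'
```

```text
time: 12.6
tool_pos: [0.601, 0.1968, 0.1753]
tool_rot: [-0.0, 0.012, 1.0, -0.0]
contact_force: [-0.6, -0.1, -3.3]
gripper_width: 0.599
grasp_force: 63.8
time: 12.8
tool_pos: [0.6012, 0.1968, 0.1744]
tool_rot: [-0.0, 0.012, 1.0, -0.0]
contact_force: [0.1, -0.3, -2.5]
gripper_width: 0.598
grasp_force: 63.8
```

```bash
python3 -m inch '[[[0,0,0.001],[0,0,0],0],[[0,0,0],[0,0,0],0]]'; python3 -m inch '[[[0,0,0.001],[0,0,0],0],[[0,0,0],[0,0,0],0]]'
```

```text
time: 13.0
tool_pos: [0.6015, 0.1968, 0.1743]
tool_rot: [0.0, 0.012, 1.0, 0.0]
contact_force: [-2.3, -0.6, 0.4]
gripper_width: 0.598
grasp_force: 64.4
time: 13.2
tool_pos: [0.6016, 0.1968, 0.1741]
tool_rot: [0.0, 0.012, 1.0, 0.0]
contact_force: [-3.4, -1.2, 4.8]
gripper_width: 0.599
grasp_force: 64.9
```

```bash
python3 -m inch '[[[0,0,-0.0008],[0,0,0],0],[[0,0,0],[0,0,0],1],[[0,0,0],[0,0,0],1],[[0,0,0],[0,0,0],1],[[0,0,0],[0,0,0],1],[[0,0,0],[0,0,0],1],[[0,0,0],[0,0,0],1]]'
python3 - <<'E'
from h import *
im,w=cloud("side"); save("pics/s7.png",cv2.resize(im[120:220,190:290],None,fx=6,fy=6))
E
```

```text
time: 13.9
tool_pos: [0.6014, 0.1968, 0.1735]
tool_rot: [0.0, 0.012, 1.0, 0.0]
contact_force: [0.1, 0.5, 0.7]
gripper_width: 1.001
grasp_force: 0.0
```

View pics/s7.png

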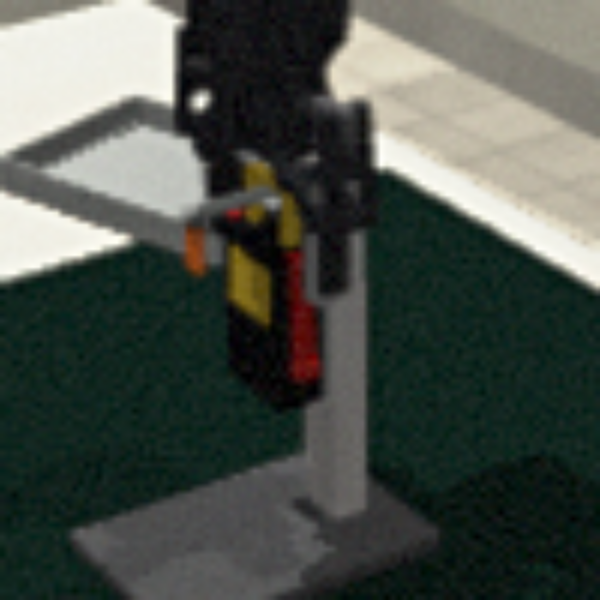

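The pack hangs free with its buttons out, and the keeper is down at (197,250). I'll retract straight up, let it settle and check.

```bash
python3 -m inch '[[[0,0,-0.01],[0,0,0],1],[[0,0,-0.015],[0,0,0],1],[[0,0,-0.025],[0,0,0],1],[[0,0,-0.03],[0,0,0],1],[[0,0,-0.03],[0,0,0],1],[[0,0,-0.03],[0,0,0],1],[[0,0,0],[0,0,0],1],[[0,0,0],[0,0,0],1]]'; for i in 1 2; do python3 -m inch '[[[0,0,0],[0,0,0],1],[[0,0,0],[0,0,0],1],[[0,0,0],[0,0,0],1],[[0,0,0],[0,0,0],1],[[0,0,0],[0,0,0],1],[[0,0,0],[0,0,0],1],[[0,0,0],[0,0,0],1],[[0,0,0],[0,0,0],1]]' | head -2; done
python3 - <<'E'
from h import *
im,w=cloud("side"); save("pics/s8.png",cv2.resize(im[110:280,190:340],None,fx=3.5,fy=3.5))
E
```

```text
time: 14.75
tool_pos: [0.6019, 0.1969, 0.3159]
tool_rot: [0.002, 0.012, 1.0, 0.0]
contact_force: [-0.7, 1.0, -0.4]
gripper_width: 1.001
grasp_force: 0.0
time: 15.55
tool_pos: [0.6014, 0.1967, 0.3134]
time: 16.35
tool_pos: [0.6013, 0.1968, 0.3134]
```

View pics/s8.png

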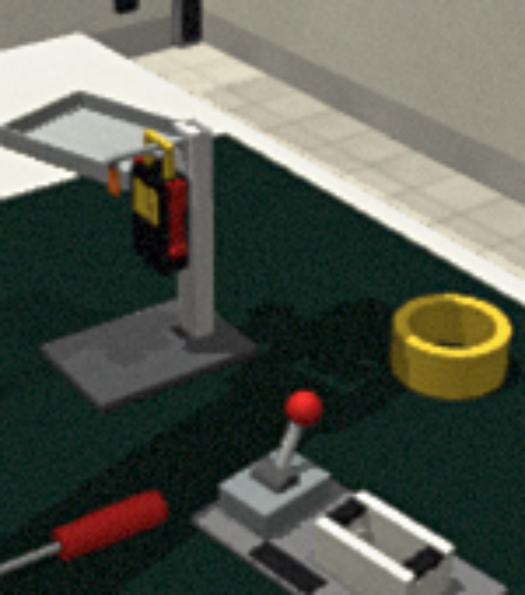

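The pack hangs upright on the peg with the keeper in front at (113,178), and the lever is off at (303,407). I'll make one numeric check of the lever and swing before handing in.

```bash
for i in 1 2; do python3 -m inch '[[[0,0,0],[0,0,0],1],[[0,0,0],[0,0,0],1],[[0,0,0],[0,0,0],1],[[0,0,0],[0,0,0],1],[[0,0,0],[0,0,0],1],[[0,0,0],[0,0,0],1],[[0,0,0],[0,0,0],1],[[0,0,0],[0,0,0],1]]' | head -1; done
python3 - <<'E'
from h import *
S=np.array([.5948,.1965]); SY=-.025
def loc(P,c,y): d=P[:,:2]-c; return np.c_[d@[np.cos(y),np.sin(y)],d@[-np.sin(y),np.cos(y)],P[:,2]]
for n in("side","top","side"):
    im,w=cloud(n); hsv=cv2.cvtColor(im,cv2.COLOR_RGB2HSV); h=hsv[...,0].astype(int); sat=(hsv[...,1]>130)&(hsv[...,2]>70)
    P=loc(w[((h<6)|(h>174))&sat],C,CY); k=P[(abs(P[:,1]-.105)<.03)&(abs(P[:,0])<.06)&(P[:,2]>.06)&(P[:,2]<.11)]
    if len(k)>10:
        f=lambda q:np.linalg.norm(k-q,axis=1)-.013
        from scipy.optimize import least_squares
        q=least_squares(f,[.02,.105,.08],loss="soft_l1",f_scale=.002).x; print(n,"knob",q.round(4),"switch~",(np.arctan2(q[0],q[2]-.03)+.5).round(2))
    Q=loc(w[(abs(h-25)<7)&sat],S,SY); Q=Q[(abs(Q[:,0])<.04)&(abs(Q[:,1])<.04)&(Q[:,2]>.12)&(Q[:,2]<.23)]
    if len(Q)>5: L=Q[Q[:,2]>.19]; print(n,"yellow",Q.min(0).round(4),Q.max(0).round(4),"loop",L.mean(0).round(4))
E
```

```text
time: 17.2
time: 18.0
side knob [0.0297 0.1044 0.0831] switch~ 1.01
side yellow [-0.0095 -0.0229  0.1384] [0.008  0.0217 0.2102] loop [ 0.0042 -0.0061  0.2035]
top knob [0.0293 0.1058 0.0832] switch~ 1.0
top yellow [-0.0087 -0.0185  0.1455] [ 0.0159 -0.011   0.2107] loop [ 0.0054 -0.0173  0.2041]
side knob [0.0294 0.1043 0.0836] switch~ 1.0
side yellow [-0.0103 -0.0223  0.1364] [0.0089 0.021  0.2111] loop [ 0.0044 -0.0052  0.2036]
```

Lever at 1.0 rad; the loop top is at about 0.21 (eye at about 0.192), x is about +4 mm, and the pack is still. Handing in.

```bash
python3 -c "
from plant import manip
print(manip.job_done())"
```

```text
the job is handed in; nothing more can be done
None
```

The job is handed in at about 18 s of the 64 s limit, with no verdict returned: the lever is fully off at 1.0 rad, and the pack hangs still on the peg behind the dropped keeper with its buttons out and the gripper clear; the arm never went near the bystanders, though I did not re-measure them.

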